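Show the edge of the panel blank

ROBOT

A 6-joint arm with a two-finger parallel gripper is mounted at the origin on the work surface. World frame = base frame: x ahead of the robot, y to its left, z up, the work surface at z = 0. Lengths are in m, angles in rad, forces in N, time in s.
With the tool pointing down it reaches from about 0.25 to 0.775 m from the base axis. Payload 8.9 kg.
Tool frame: the origin (TCP) lies at the very end of the fingers, on their centre line; the grasp point (between the pads) lies r.hold_point_z behind it (r.hold_point_z is the distance from the TCP to the grasp point, in m); z points along the fingers, y is the line along which they close (so a half turn about z gives the same grasp; the last joint's range is limited). The gripper opens to 85 mm and grips with 20 to 120 N. Pads are 22 mm wide; open, the fingers measure 114 mm over their backs; the gripper's body (76 mm by 85 mm) begins 54 mm behind the grasp point. The pads swing forward as they close: fully open they stand 13 mm farther back than shut.
Start: joints at [-1.414, 0.291, -0.153, 1.127, 0, 1.431], TCP at [0.153, -0.502, 0.231] pointing down, gripper open.
Joint ranges: [-2.52, 2.52], [-0.91, 1.74], [-1.3, 1.37], [-1.96, 2.02], [-1.52, 1.47], [-3.14, 3.14]. Speed limits (rad/s): [2.22, 2.22, 2.79, 3.14, 3.14, 3.14].

INTERFACE

Orientations are given as a unit quaternion [w, x, y, z].
In Python, from bench import telemetry, optics, order, models, r gives the robot as it stands. The module is installed in compiled form; this text tells all that it offers.
- The arm moves only by the shell command python3 -m inch 'ROWS' [FORCE]. ROWS is JSON, a list that holds one entry, the list of rows, each a list of 7 numbers: the opening, from 0 (shut) to 1 (fully open), then the shift along the tool's x, y, z in m, then the turn, a rotation vector about the tool's x, y, z in rad. In form: [[[jaw, dx, dy, dz, rx, ry, rz], ...]]. A call has exactly 8 rows; each row is the pose to reach, as a shift and turn from the pose commanded when the call began, along the tool's axes at that moment; what a row does not reach only later rows make up. A row lasts 1/10 s, in which the tool goes at most 50 mm and 8.59 degrees, less where a joint would pass 70% of its speed; a pose out of reach is approached as far as the arm can. A call with a gripper value outside its range is refused whole. The fingers move at their own pace and stop on an object; FORCE is the grip in N (left out, the last holds). Time passes only in rows, so rows that repeat a pose let the fingers close, or fill a call up. It gives the time, the measured TCP pose, the force, the opening and the grip force at its end, in the units of the state.
- telemetry.observe(): the state, without advancing time (a new reading comes with each control period).
- optics.grab_frame(name): name is "side" or "top" or "wrist"; returns the picture (420x560x3 uint8, blue, green, red); there is no depth.
- optics.calibration(name): a dict with "vertical_fov" (degrees; the focal length in pixels is half the picture's height over the tangent of half this angle, whatever the lens; pixels are square), "cx", "cy" (the principal point, pixels), "pose" (4x4, takes a point from camera to world coordinates); the wrist camera has in their place "mount" (4x4, takes a point from camera to tool coordinates, whose origin is the TCP and whose axes are the flange's). Camera axes: x right, y down, z forward; pixel columns grow to the right and rows downward; lengths in m; the calibration is good to about 2 mm. A picture is of the moment at which its call begins: read the wrist's pose just before it. calibration takes no time and is no camera call.
- order.sign_off(): hands the job in; it is judged then, once.
Trained networks look in the newest picture that a camera, given by its name, has taken for a name from the list of things; names that differ only in an ending like _2 or _b are one class to them, and where a whole thing is asked for, a point or a joint stands for the part that bears it (a point fixed in the world has none). Each returns a list of dicts, best first, with "conf" (0 to 1); they miss things now and then, are a little off and sometimes report something else, mostly with a low value. They report only what shows in the picture. A call takes as long as a camera call. They do not tell look-alikes from the thing itself.
- models.boxes_of(name, camera): "centre" ([column, row] in pixels, amid what is visible of it).
- models.outline_of(name, camera): "pixels" (420x560 bool, what is visible of it) and "centre" ([column, row] in pixels, amid what is visible of it).
- models.mark_of(name, camera): "centre" ([column, row] in pixels: a listed point, or the origin of a listed thing).
The state is a dict: "time": time; "joints": joint angles; "dq": joint speeds; "joint_efforts": joint torques, N m; "tcp_pos": TCP position; "eef_rot": TCP orientation; "force": force on the tool from outside, world axes, zero at the start; "torque": the same for the moment, N m; "opening": finger opening in m; "finger_force": force on a finger pad.
Only numpy, scipy, OpenCV 4.12 (cv2) and the standard library are available. Lean on these libraries where they do the work, as an engineer would, in place of code of your own. Each camera call takes 0.05 s, during which the arm holds its last target. There are 200 camera calls.

TASK

Push the bare aluminium panel blank along its lane of the wooden ledge until about 4 cm of it sticks out past the right-hand end (as the robot sees it), so that its edge can be taken hold of later. Only push it, do not lift it: it must stay lying flat in its lane. Leave the black panel, the mug, the microphone and the screwdriver where they are, and finish clear of everything.

Things in the scene. Friction and masses are not known exactly. Their poses are not given: they have to be found in the camera images.
- ledge_end (a point): The right-hand end of the ledge: a point on its top surface, on the rim, half-way across its depth. Its y axis runs along the ledge, which extends from here to y = +360 mm; -y points out past the end into free air (to the robot's right). Its x axis runs across the ledge, away from the robot; z is up. Turned by up to about 0.2 rad.
- ledge: Fixed dark wooden ledge, a low shelf 190 mm deep (x), 360 mm long (y), top 60 mm above the desk; origin on the desk under its centre, axes as for its end. Three pale guide strips (10 mm wide, 8 mm higher than the top) run its whole length at x = -90, 0 and +90 mm and leave two lanes 80 mm wide, centred at x = -45 and +45 mm, open at both ends.
- blank_center (a point): Centre of the bare aluminium blank, a loose flat plate 66 mm wide (x), 140 mm long (y), 6 mm thick, about 0.15 kg, with a small dark dot at each corner. At the start it lies in either lane, wholly on the ledge, its axes within 0.05 rad of the ledge's; this point is 3 mm above the ledge's top. It stops when no longer pushed; the lane behind it (+y side) is clear for over 100 mm.
- blank_lead (a point): Middle of the blank's leading end face, half-way up its thickness: 70 mm from its centre in its own -y direction, the end that is to stick out.
- black_center (a point): Centre of a black panel of the same size (66 x 140 x 6 mm) that lies in the other lane. Leave it alone.
- mug: Blue mug, 76 mm across, 90 mm high, standing on the desk past the right-hand end of the ledge; origin at the centre of its underside. Leave it alone.
- mic: Desk microphone on a round black foot 90 mm across, about 170 mm high, on the desk past the other end of the ledge; origin at the centre of its underside. Leave it alone.
- driver: Orange-handled screwdriver, 160 mm long, lying on the desk between robot and ledge; origin on its underside near its middle. Leave it alone.
- blank: The same aluminium blank; origin at the centre of its underside, axes as for its centre.
Not all that is in view belongs to the job. Of the things that look like the blank, the middle-sized one is meant.

How it is judged:
On the way:
1. the blank's leading end comes out past the right-hand end of the ledge, the blank lying flat (y of blank_lead in the frame of ledge_end below -0.005 m and angle between blank_center's own z axis and vertical below 0.06 rad), for 0.1 s.
At the end, for the whole second after the job is handed in: The aluminium blank lies flat and at rest in its lane with 27 to 53 mm of it sticking out past the right-hand end of the ledge; the black panel, mug, microphone and screwdriver are within 20 mm of where they were (y of blank_lead in the frame of ledge_end between -0.053 and -0.027 m and z of blank_center in the frame of ledge_end between -0.001 and 0.006 m and angle between blank_center's own z axis and vertical below 0.04 rad and angle between the y axis of blank_center and the y axis of ledge_end, either way round below 0.17 rad and (x of blank_center in the frame of ledge_end between -0.057 and -0.033 m or x of blank_center in the frame of ledge_end between 0.033 and 0.057 m) and linear speed of blank below 0.01 m/s and distance of each of black_center, mug, mic, driver from where it was at the start of the episode below 0.02 m); the robot touches nothing.
It fails at once if the blank is lifted or carried (raised more than 10 mm) (z of blank_center in the frame of ledge_end above 0.013 m).
It fails at once if the blank is tipped up or knocked off the ledge (angle between blank_center's own z axis and vertical above 0.15 rad).
It fails at once if the black panel is moved by more than 20 mm (distance of black_center from where it was at the start of the episode above 0.02 m).
It fails at once if the mug, microphone or screwdriver is moved by more than 20 mm (distance of any of mug, mic, driver from where it was at the start of the episode above 0.02 m).
It also fails if it takes over 37 s, if anything falls off the work surface, if the arm or the gripper's body presses on something with over 40 N, if the wrist force passes 120 N, or if a joint passes its speed limit or range.

## Working session

There is one attempt and no reset: what is moved stays moved. The work goes in short steps, Python scripts to look and compute and a shell command to move; the robot and the scene stay as the last step left them, time stands still between calls to the robot, and variables do not carry over. Pictures are saved under pics/ and viewed, at most 10 in all, crops included, and the job is handed in when it is done.

```bash
mkdir -p pics; python3 - <<'E'
from bench import telemetry, optics, order, models, r
import cv2,numpy as np
s=telemetry.observe();print(s['time'],s['tcp_pos'],s['eef_rot'],r.hold_point_z,s['opening'])
a=optics.grab_frame('top');
for n in ['ledge_end','blank_center','blank_lead','black_center','mug','mic','driver','ledge']:
    print(n,[(np.round(d['centre'],1).tolist(),round(d['conf'],2)) for d in models.mark_of(n,'top')[:4]])
b=optics.grab_frame('side')
for n in ['ledge_end','blank_center','blank_lead']:
    print(n,[(np.round(d['centre'],1).tolist(),round(d['conf'],2)) for d in models.mark_of(n,'side')[:4]])
cv2.imwrite('pics/top.png',a);cv2.imwrite('pics/side.png',b)
for c in('top','side'):
    k=optics.calibration(c);print(k)
E
```

```text
0.0 [ 0.15297079 -0.50177412  0.23075146] [-6.32260325e-04  9.89081843e-01  1.47365899e-01 -6.05029030e-06] 0.0187 0.08558151110863714
ledge_end [([333.7, 226.5], 0.62)]
blank_center [([307.7, 125.5], 0.89), ([236.1, 313.1], 0.82), ([282.4, 241.3], 0.62)]
blank_lead [([315.1, 89.5], 0.89), ([313.6, 239.9], 0.88), ([248.5, 329.2], 0.76)]
black_center [([273.3, 203.1], 0.8)]
mug [([403.4, 221.7], 0.74)]
mic [([139.8, 196.7], 0.76)]
driver [([303.0, 298.8], 0.89)]
ledge [([250.3, 229.8], 0.64)]
ledge_end [([304.3, 191.0], 0.94)]
blank_center [([305.1, 220.7], 0.91), ([223.1, 188.7], 0.72), ([337.2, 289.8], 0.57)]
blank_lead [([205.2, 175.4], 0.97), ([363.1, 283.4], 0.79), ([312.3, 204.8], 0.77)]
{'vertical_fov': 49.03631867216188, 'cx': 274.4187454659262, 'cy': 207.15266720113743, 'pose': array([[ 0.00847199, -0.98407017,  0.1775785 ,  0.40212108],
       [-0.99994334, -0.00719247,  0.00784786,  0.01445286],
       [-0.00644562, -0.17763492, -0.98407535,  1.07505966],
       [ 0.        ,  0.        ,  0.        ,  1.        ]])}
{'vertical_fov': 52.54854415474169, 'cx': 278.09407222596303, 'cy': 207.56981612831578, 'pose': array([[-0.86474531, -0.31651757,  0.38991304,  0.14120705],
       [-0.50196184,  0.56917135, -0.65121294,  0.72464113],
       [-0.01580699, -0.7588548 , -0.65106799,  0.787671  ],
       [ 0.        ,  0.        ,  0.        ,  1.        ]])}
```

View pics/top.png

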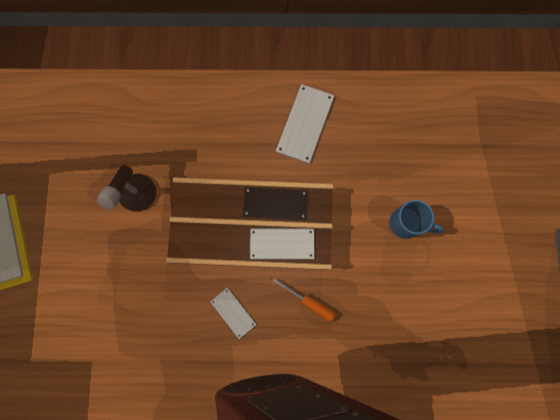

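View pics/side.png

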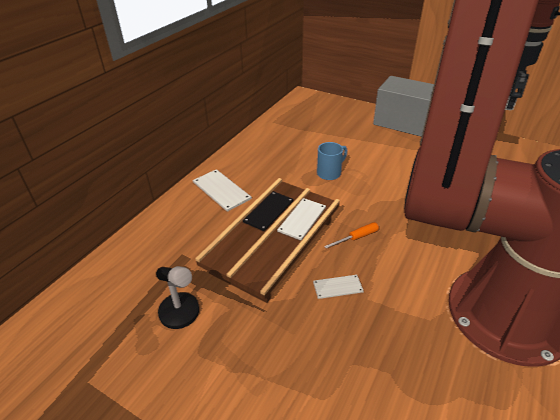

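The top view shows three bare plates: a large one at (307,125) on the desk, one on the ledge's near lane at (282,243), and a small one at (235,313) on the desk. The ledge one is middle-sized and lies in a lane, so it is the blank. Black is in the far lane at (275,203), the mug at (412,220), the mic at (130,190) and the driver at (305,300). I'll confirm this in a crop and measure.

```bash
cat > h.py <<'E'
from bench import telemetry, optics, order, models, r
import cv2,numpy as np
from scipy.spatial.transform import Rotation as R
def ray(c,uv,z):
    k=optics.calibration(c);f=210/np.tan(np.radians(k['vertical_fov']/2));P=k['pose']
    d=P[:3,:3]@np.array([(uv[0]-k['cx'])/f,(uv[1]-k['cy'])/f,1]);o=P[:3,3]
    return o+d*(z-o[2])/d[2]
def plate(c,near,z=0.066,name='blank'):
    for d in models.outline_of(name,c):
        if np.hypot(*(np.array(d['centre'])-near))<25:
            v,u=np.nonzero(d['pixels'])
            w=np.array([ray(c,p,z)[:2] for p in zip(u,v)]).astype(np.float32)
            (cx,cy),(a,b),t=cv2.minAreaRect(w*1000)
            print(c,d['conf'],'centre',cx,cy,w.mean(0),'size',a,b,t)
E
python3 - <<'E'
from h import *
a=optics.grab_frame('top');optics.grab_frame('side')
plate('top',(282,243));plate('side',(303,219));
for p in [(307,125),(235,313)]: plate('top',p,.006)
plate('top',(275,203),.066,'black_center')
print('end',ray('top',(333.7,226.5),.06),ray('side',(304.3,191),.06))
print('lead',ray('top',(313.6,239.9),.063),ray('side',(312.3,204.8),.063))
print('cen',ray('top',(282.4,241.3),.063),ray('side',(305.1,220.7),.063))
k=a.astype(int); m=((k[:,:,2]>150)&(k[:,:,0]<k[:,:,2]-40)&(k[:,:,1]>k[:,:,2]-70)).astype(np.uint8)
m[:170]=0;m[275:]=0;m[:,:160]=0;m[:,340:]=0
n,l,st,ce=cv2.connectedComponentsWithStats(m)
for i in range(1,n):
    if st[i,4]>150:
        v,u=np.nonzero(l==i);w=np.array([ray('top',p,.068)[:2] for p in zip(u,v)])
        A=w[w[:,1]<w[:,1].min()+.01].mean(0);B=w[w[:,1]>w[:,1].max()-.01].mean(0)
        print(st[i],'ymin',w[:,1].min(),'ymax',w[:,1].max(),A,B,'ang',np.arctan2(*( (A-B)*[1,1])[[0,1]]))
print('mic',ray('top',(138,193),0))
cv2.imwrite('pics/crop.png',cv2.resize(a[165:275,160:345],None,fx=4,fy=4,interpolation=2))
E
```

```text
top 0.83 centre 502.3097839355469 6.221729278564453 [0.50303733 0.00659323] size 65.99542236328125 139.01344299316406 0.4368344247341156
side 0.95 centre 500.236083984375 7.3734893798828125 [0.5001323  0.00995779] size 146.5232696533203 66.3646469116211 89.35355377197266
top 0.6 centre 802.39501953125 -48.84886169433594 [ 0.8007766  -0.04871378] size 89.05126190185547 187.86083984375 70.26963806152344
top 0.87 centre 350.64794921875 114.84782409667969 [0.34979114 0.11455031] size 109.67416381835938 54.32194519042969 38.842987060546875
top 0.8 centre 592.9336547851562 21.09514617919922 [0.5924281  0.02151889] size 139.5109100341797 66.47737884521484 87.37955474853516
end [ 0.54257807 -0.10952125  0.06      ] [ 0.54914599 -0.0986817   0.06      ]
lead [ 0.51203556 -0.06445977  0.063     ] [ 0.50213122 -0.05363023  0.063     ]
cen [0.50840522 0.00428574 0.063     ] [0.49012877 0.01067965 0.063     ]
[173 178 161  10 680] ymin -0.10832566430944197 ymax 0.2512982646052684 [ 0.63443206 -0.10284363] [0.64544546 0.24623542] ang -3.110053262231847Traceback (most recent call last):
  File "<stdin>", line 14, in <module>
  File "h.py", line 5, in ray
    k=optics.calibration(c);f=210/np.tan(np.radians(k['vertical_fov']/2));P=k['pose']
ValueError: time passes only in moves, steps and waits
```

```bash
sed -i 's/^def ray/import functools\ncal=functools.cache(optics.calibration)\ndef ray/; s/k=optics.calibration(c)/k=cal(c)/' h.py
python3 - <<'E'
from h import *
a=cv2.imread('pics/top.png')
k=a.astype(int); m=((k[:,:,2]>130)&(k[:,:,0]<k[:,:,2]-40)&(k[:,:,1]>k[:,:,2]-70)).astype(np.uint8)
m[:170]=0;m[275:]=0;m[:,:160]=0;m[:,340:]=0
n,l,st,ce=cv2.connectedComponentsWithStats(m)
for i in range(1,n):
    if st[i,4]>150:
        v,u=np.nonzero(l==i);w=np.array([ray('top',p,.068)[:2] for p in zip(u,v)])
        A=w[w[:,1]<w[:,1].min()+.01].mean(0);B=w[w[:,1]>w[:,1].max()-.01].mean(0)
        print(st[i],'ymin',w[:,1].min(),'ymax',w[:,1].max(),A,B,'slope',(B-A)[0]/(B-A)[1])
print('mic',ray('top',(138,193),0),ray('top',(109,197),0.16))
cv2.imwrite('pics/crop.png',cv2.resize(a[165:275,160:345],None,fx=4,fy=4,interpolation=2))
E
```

```text
[214 170 124   7 570] ymin -0.11774829823729321 ymax 0.15952665038295052 [ 0.66504467 -0.11324531] [0.66554547 0.15522826] slope 0.0018653386386369754
[173 178 167  11 885] ymin -0.12194369423686488 ymax 0.2514085274243981 [ 0.63899168 -0.11740474] [0.6454421  0.24673621] slope 0.01771407593303834
[169 216 163  13 798] ymin -0.10267211268619303 ymax 0.25594425794947395 [ 0.54428616 -0.09822893] [0.55578362 0.25113252] slope 0.032909939061413034
[ 160  257  180   18 1382] ymin -0.11868910555956591 ymax 0.2713855633394997 [ 0.44299561 -0.11426924] [0.46711296 0.26678612] slope 0.06329093269157268
mic [0.62811408 0.3494472  0.        ] [0.58575622 0.35813932 0.16      ]
```

View pics/crop.png

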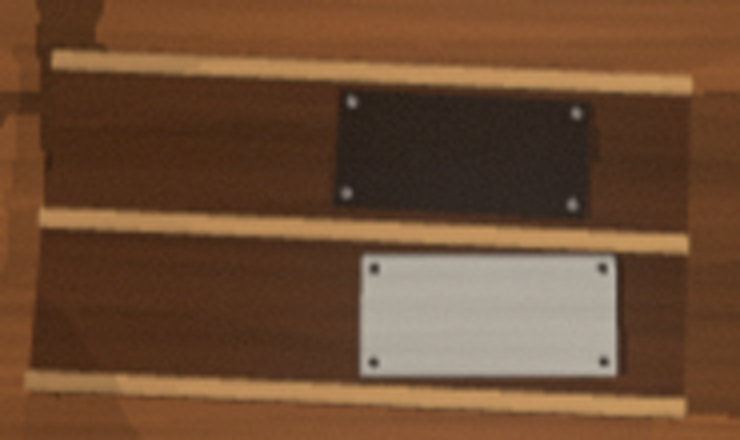

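The crop confirms it: the bare plate spans crop x 360–617, y 253–376, with a dark dot at each corner. It measures 66×139 mm, while the other two measure 188×89 and 110×54. The ledge's right end is at crop x≈687, and the ledge yaw is about -0.033.

The plan is to shut the jaws, go behind the blank to about (0.5075, 0.125), lower to z≈0.0625, and push about 79 mm.

```bash
python3 -m inch '[[[0,0.26,-0.245,0,0,0,0.33],[0,0.26,-0.245,0,0,0,0.33],[0,0.26,-0.245,0,0,0,0.33],[0,0.26,-0.245,0,0,0,0.33],[0,0.26,-0.245,0,0,0,0.33],[0,0.26,-0.245,0,0,0,0.33],[0,0.26,-0.245,0,0,0,0.33],[0,0.26,-0.245,0,0,0,0.33]]]'
cat >> h.py <<'E'
def to(goal,yaw):
    s=telemetry.observe();q=s['eef_rot'];M=R.from_quat([q[1],q[2],q[3],q[0]])
    G=R.from_euler('z',yaw)*R.from_euler('x',np.pi)
    print('t',s['time'],'tcp',s['tcp_pos'],'shift',np.round(M.inv().apply(np.array(goal)-s['tcp_pos']),4),'turn',np.round((M.inv()*G).as_rotvec(),4),'F',s['force'],'open',s['opening'])
E
python3 -c "from h import *;to([.5075,.125,.12],-.033)"
```

```text
time: 1.8
tcp_pos: [0.3317, -0.188, 0.2315]
eef_rot: [-0.0, 1.0, -0.015, 0.0]
force: [0.0, 0.6, 0.6]
opening: -0.0003
finger_force: 0.0
t 1.8 tcp [ 0.33170572 -0.1879765   0.23151408] shift [ 0.1666 -0.3178  0.112 ] turn [-0.001  -0.0007  0.004 ] F [0.04503999 0.64613216 0.55184664] open -0.0002795779299490445
```

```bash
python3 -m inch '[[[0,0.167,-0.318,0.1,0,0,0],[0,0.167,-0.318,0.1,0,0,0],[0,0.167,-0.318,0.1,0,0,0],[0,0.167,-0.318,0.1,0,0,0],[0,0.167,-0.318,0.1,0,0,0],[0,0.167,-0.318,0.1,0,0,0],[0,0.167,-0.318,0.1,0,0,0],[0,0.167,-0.318,0.1,0,0,0]]]'
python3 -c "from h import *;to([.5075,.125,.0628],-.033)"
```

```text
time: 2.6
tcp_pos: [0.5096, 0.0891, 0.1302]
eef_rot: [-0.014, 1.0, 0.008, -0.001]
force: [0.0, 0.9, 0.8]
opening: -0.0001
finger_force: 0.0
t 2.6 tcp [0.50962477 0.08913437 0.13017614] shift [-0.0015 -0.034   0.0684] turn [-0.0284  0.0017  0.0481] F [0.00089484 0.87152448 0.75721742] open -8.371535989302206e-05
```

```bash
python3 -m inch '[[[0,0,0,0,0,0,0],[0,0,0,0,0,0,0],[0,0,0,0,0,0,0],[0,0,0,0,0,0,0],[0,0,0,0,0,0,0],[0,0,0,0,0,0,0],[0,0,0,0,0,0,0],[0,0,0,0,0,0,0]]]'
python3 -c "from h import *;to([.5075,.125,.0628],-.033)"
```

```text
time: 3.4
tcp_pos: [0.5085, 0.0877, 0.1314]
eef_rot: [-0.014, 1.0, 0.006, -0.0]
force: [-0.3, 0.0, -1.1]
opening: -0.0002
finger_force: 0.0
t 3.4 tcp [0.50845142 0.0876586  0.13139274] shift [-0.0005 -0.0354  0.0696] turn [-0.0278  0.0011  0.0452] F [-0.28184506  0.01599793 -1.0764977 ] open -0.00018050104405136746
```

```bash
python3 -m inch '[[[0,-0.0005,-0.0354,0.02,-0.028,0.001,0.045],[0,-0.0005,-0.0354,0.02,-0.028,0.001,0.045],[0,-0.0005,-0.0354,0.02,-0.028,0.001,0.045],[0,-0.0005,-0.0354,0.04,-0.028,0.001,0.045],[0,-0.0005,-0.0354,0.05,-0.028,0.001,0.045],[0,-0.0005,-0.0354,0.055,-0.028,0.001,0.045],[0,-0.0005,-0.0354,0.055,-0.028,0.001,0.045],[0,-0.0005,-0.0354,0.055,-0.028,0.001,0.045]]]'
python3 - <<'E'
from h import *
to([.5075,.125,.0630],-.033)
a=optics.grab_frame('wrist');b=optics.grab_frame('side');plate('side',(303,219))
cv2.imwrite('pics/w1.png',np.hstack([cv2.resize(a,(400,300)),cv2.resize(b[120:330,150:430],(400,300))]))
E
```

```text
time: 4.2
tcp_pos: [0.5083, 0.0903, 0.0778]
eef_rot: [-0.015, 1.0, 0.008, -0.0]
force: [0.3, 0.3, 1.1]
opening: -0.0004
finger_force: 0.0
t 4.2 tcp [0.50826679 0.0903442  0.07778733] shift [-0.0002 -0.0342  0.0158] turn [-0.0294  0.0013  0.0495] F [0.33893233 0.27694657 1.08389712] open -0.0004001649484045118
side 0.77 centre 499.9524230957031 6.841163635253906 [0.49504393 0.00299226] size 67.5263442993164 144.6739959716797 0.47044637799263
```

View pics/w1.png

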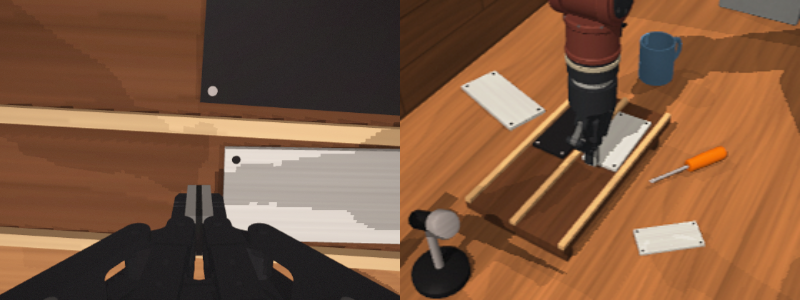

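The wrist view shows the shut fingers at about (198,215), next to the blank's rear edge at x≈223. The y shift and the turn were not carried out, so I'll check the joints.

```bash
python3 -c "
from h import *
print(telemetry.observe()['joints'])"
```

```text
[ 0.01560582  0.41376398 -0.41436688  0.74273982  0.02940967  3.14061047]
```

Joint 6 is at its limit of 3.14, so I'll turn a quarter turn the other way and push with both finger sides.

```bash
python3 -c "from h import *;to([.5075,.125,.1],1.538)"
```

```text
t 4.35 tcp [0.50841646 0.0903723  0.07788325] shift [-0.0003 -0.0353 -0.0211] turn [-0.0235 -0.0223 -1.5213] F [-0.56875408 -0.08061394  0.07939108] open 0.0001229153601403716
```

```bash
python3 -m inch '[[[0,0,0,-0.021,0,0,0],[0,0,-0.035,-0.021,-0.0235,-0.0223,-1.521],[0,0,-0.035,-0.021,-0.0235,-0.0223,-1.521],[0,0,-0.035,-0.021,-0.0235,-0.0223,-1.521],[0,0,-0.035,-0.021,-0.0235,-0.0223,-1.521],[0,0,-0.035,-0.021,-0.0235,-0.0223,-1.521],[0,0,-0.035,-0.021,-0.0235,-0.0223,-1.521],[0,0,-0.035,-0.021,-0.0235,-0.0223,-1.521]]]' && python3 -c "from h import *;to([.5075,.125,.1],1.538)"
```

```text
time: 5.15
tcp_pos: [0.5077, 0.1248, 0.0998]
eef_rot: [-0.005, 0.86, 0.511, -0.0]
force: [-0.0, 0.3, 0.2]
opening: -0.0
finger_force: 0.0
t 5.15 tcp [0.5077168  0.12477088 0.099754  ] shift [ 0.0001 -0.0003 -0.0002] turn [-0.0075 -0.0069 -0.4653] F [-0.02905809  0.29742269  0.15093361] open -4.219302659796172e-05
```

```bash
python3 -m inch '[[[0,0,0,0,-0.0075,-0.0069,-0.465],[0,0,0,0,-0.0075,-0.0069,-0.465],[0,0,0,0,-0.0075,-0.0069,-0.465],[0,0,0,0,-0.0075,-0.0069,-0.465],[0,0,0,0,-0.0075,-0.0069,-0.465],[0,0,0,0,-0.0075,-0.0069,-0.465],[0,0,0,0,-0.0075,-0.0069,-0.465],[0,0,0,0,-0.0075,-0.0069,-0.465]]]' && python3 -c "from h import *;to([.5075,.125,.0628],1.538)"
```

```text
time: 5.95
tcp_pos: [0.5075, 0.1247, 0.0994]
eef_rot: [-0.0, 0.721, 0.693, -0.0]
force: [-0.1, 0.1, -0.1]
opening: 0.0002
finger_force: 0.0
t 5.95 tcp [0.50746785 0.12469739 0.09936431] shift [0.0003 0.     0.0366] turn [-0.0007  0.     -0.0078] F [-0.13942681  0.12906233 -0.07035524] open 0.0001808942808616129
```

```bash
python3 -m inch '[[[0,0,0,0.012,0,0,-0.008],[0,0,0,0.024,0,0,-0.008],[0,0,0,0.03,0,0,-0.008],[0,0,0,0.033,0,0,-0.008],[0,0,0,0.035,0,0,-0.008],[0,0,0,0.0365,0,0,-0.008],[0,0,0,0.0365,0,0,-0.008],[0,0,0,0.0365,0,0,-0.008]]]' && python3 - <<'E'
from h import *
to([.5,.035,.0628],1.538)
a=optics.grab_frame('wrist');b=optics.grab_frame('side');
cv2.imwrite('pics/w2.png',np.hstack([cv2.resize(a,(400,300)),cv2.resize(b[120:330,150:430],(400,300))]))
E
```

```text
time: 6.75
tcp_pos: [0.5076, 0.1247, 0.0631]
eef_rot: [-0.0, 0.718, 0.696, -0.0]
force: [0.5, -0.6, 0.1]
opening: 0.0003
finger_force: 0.0
t 6.75 tcp [0.50761471 0.1247299  0.06307666] shift [-0.0899 -0.0048  0.0003] turn [-0.0003  0.      0.0014] F [ 0.51074131 -0.55588591  0.05268148] open 0.00027367366672328156
```

View pics/w2.png

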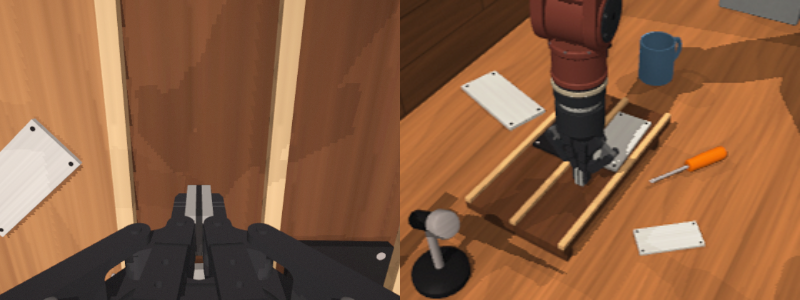

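Left: the fingers stand mid-lane at (198,190) between the strips at x≈120 and x≈280. Right: the tool is behind the blank and clear of it. I'll start pushing.

```bash
python3 -m inch '[[[0,-0.015,0,0,0,0,0],[0,-0.028,0,0,0,0,0],[0,-0.038,0,0,0,0,0],[0,-0.047,0,0,0,0,0],[0,-0.056,0,0,0,0,0],[0,-0.065,0,0,0,0,0],[0,-0.073,0,0,0,0,0],[0,-0.08,0,0,0,0,0]]]' && python3 -m inch '[[[0,-0.004,0,0,0,0,0],[0,-0.008,0,0,0,0,0],[0,-0.01,0,0,0,0,0],[0,-0.01,0,0,0,0,0],[0,-0.01,0,0,0,0,0],[0,-0.01,0,0,0,0,0],[0,-0.01,0,0,0,0,0],[0,-0.01,0,0,0,0,0]]]' && python3 - <<'E'
from h import *
to([.5,.0085,.0628],1.538)
a=optics.grab_frame('top');b=optics.grab_frame('side');
for c in('top','side'):
  for n in('blank_lead','blank_center','ledge_end'):
    print(c,n,[(np.round(d['centre']),round(d['conf'],2),ray(c,d['centre'],.06 if n[0]=='l' else .063)[:2].round(4)) for d in models.mark_of(n,c)])
plate('top',(300,243));plate('top',(310,243));plate('side',(305,210))
cv2.imwrite('pics/p1.png',np.hstack([cv2.resize(a[165:285,230:370],(400,343)),cv2.resize(b[120:270,220:395],(400,343))]))
E
```

```text
time: 7.65
tcp_pos: [0.5049, 0.0441, 0.0629]
eef_rot: [-0.0, 0.718, 0.696, -0.0]
force: [-0.0, -0.7, -0.1]
opening: -0.0
finger_force: 0.6
time: 8.45
tcp_pos: [0.5046, 0.0349, 0.0628]
eef_rot: [-0.0, 0.718, 0.696, -0.0]
force: [-0.5, 0.6, -0.1]
opening: -0.0001
finger_force: 0.0
t 8.45 tcp [0.5046033  0.03486257 0.06284681] shift [-0.0265 -0.0038  0.0001] turn [-0.0007  0.0001  0.0017] F [-0.51059715  0.64780398 -0.05686695] open -9.798142683139839e-05
top blank_lead [(array([314.,  88.]), 0.87, array([ 0.869 , -0.0689])), (array([336., 243.]), 0.68, array([ 0.5051, -0.1126]))]
top blank_center [(array([306., 126.]), 0.93, array([ 0.7762, -0.0475])), (array([306., 244.]), 0.64, array([ 0.5024, -0.0486]))]
top ledge_end [(array([331., 229.]), 0.79, array([ 0.5378, -0.1044])), (array([404., 220.]), 0.15, array([ 0.5579, -0.2658]))]
side blank_lead [(array([325., 194.]), 0.93, array([ 0.4934, -0.1128])), (array([204., 175.]), 0.93, array([ 0.8334, -0.0195])), (array([356., 280.]), 0.82, array([0.3049, 0.126 ]))]
side blank_center [(array([340., 288.]), 0.88, array([0.3261, 0.1637])), (array([222., 190.]), 0.82, array([0.7483, 0.0104])), (array([312., 210.]), 0.61, array([ 0.4933, -0.0337]))]
side ledge_end []
top 0.87 centre 498.7684326171875 -74.88460540771484 [ 0.4977484  -0.07629222] size 76.63557434082031 65.68631744384766 89.12550354003906
top 0.87 centre 498.7684326171875 -74.88460540771484 [ 0.4977484  -0.07629222] size 76.63557434082031 65.68631744384766 89.12550354003906
side 0.75 centre 494.293212890625 -45.550514221191406 [ 0.48318204 -0.05461009] size 150.28683471679688 66.58866882324219 89.18110656738281
```

View pics/p1.png

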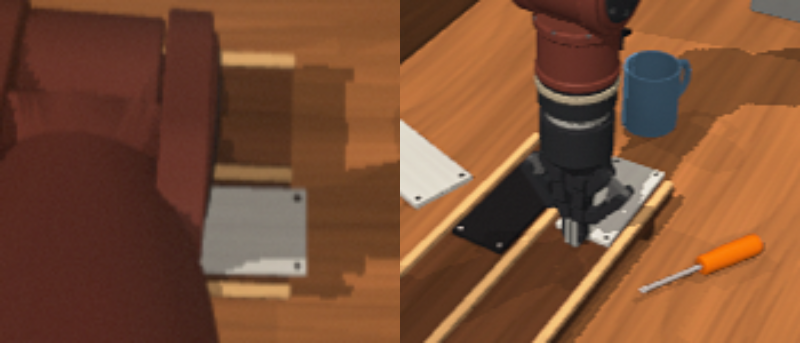

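The blank's lead edge (top crop x≈307) is now about 11 mm past the ledge end (x≈292), and the blank is flat and in its lane. It needs about 29 mm more.

```bash
python3 -m inch '[[[0,-0.006,0,0,0,0,0],[0,-0.012,0,0,0,0,0],[0,-0.018,0,0,0,0,0],[0,-0.023,0,0,0,0,0],[0,-0.027,0,0,0,0,0],[0,-0.029,0,0,0,0,0],[0,-0.029,0,0,0,0,0],[0,-0.029,0,0,0,0,0]]]' && python3 -m inch '[[[0,0.015,0,0,0,0,0],[0,0.03,0,0,0,0,0],[0,0.03,0,-0.03,0,0,0],[0,0.03,0,-0.07,0,0,0],[0,0.03,0,-0.11,0,0,0],[0,0.06,0,-0.15,0,0,0],[0,0.1,0,-0.15,0,0,0],[0,0.13,0,-0.15,0,0,0]]]' && python3 - <<'E'
from h import *
to([.5,.0085,.0628],1.538)
a=optics.grab_frame('top');plate('top',(315,243));plate('top',(325,243))
b=optics.grab_frame('side');plate('side',(320,203))
cv2.imwrite('pics/p2.png',np.hstack([cv2.resize(a[165:285,230:370],(400,343)),cv2.resize(b[120:270,220:395],(400,343))]))
E
```

```text
time: 9.8
tcp_pos: [0.5037, 0.0057, 0.0629]
eef_rot: [-0.0, 0.718, 0.696, -0.0]
force: [0.2, 0.0, -0.1]
opening: 0.0002
finger_force: 0.0
time: 10.6
tcp_pos: [0.5084, 0.1388, 0.2145]
eef_rot: [0.001, 0.718, 0.696, 0.001]
force: [0.3, -0.5, -0.6]
opening: -0.0001
finger_force: 0.0
t 10.6 tcp [0.50836172 0.13876929 0.2144715 ] shift [-0.1306 -0.0047  0.1515] turn [ 0.0023 -0.0009  0.0024] F [ 0.26439097 -0.46549754 -0.5956409 ] open -0.00011422169556192472
top 0.58 centre 497.57366943359375 -75.05351257324219 [ 0.4974767  -0.07490522] size 141.46353149414062 66.40149688720703 88.30087280273438
top 0.58 centre 497.57366943359375 -75.05351257324219 [ 0.4974767  -0.07490522] size 141.46353149414062 66.40149688720703 88.30087280273438
side 0.89 centre 494.4109802246094 -72.93382263183594 [ 0.49404648 -0.06958782] size 149.3747100830078 71.83129119873047 88.42537689208984
```

View pics/p2.png

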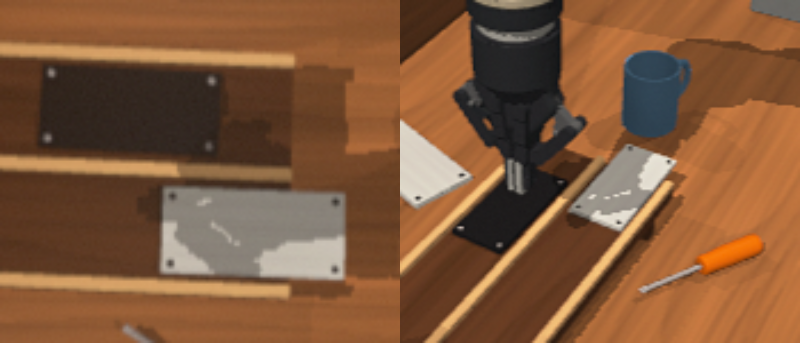

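In the crop, the blank's edge (x≈345) is past the ledge end (x≈291) by about 41 mm, using the plate's own 185 px length as scale. It lies flat in its lane, and the black panel, mug and driver are where they were. The gripper is clear, so I'm handing in.

```bash
python3 -c "
from bench import order
print(order.sign_off())"
```

```text
the job is handed in; nothing more can be done
None
```

I pushed the aluminium blank along its lane until about 41 mm stuck out past the right-hand end, lying flat with the gripper clear, and handed the job in; no verdict was returned, and I did not measure the mug, mic, driver or black panel again at the end (the mic was out of the last picture).

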